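Line up mill balls in the V-trough wear gauge

TASK

Check the wear of the mill's grinding balls: lift the pan by its handle and tip its five balls into the V-trough so that they run down the fold into one row against the end stop, then stand the empty pan upright in the middle of its light board again and slide the gauge's red follower down the trough until it touches the last ball. Let go of everything at the end, and leave the mugs, glaze jar, caliper and knife where they are.

Things in the scene. Friction and masses are not known exactly. Their poses are not given: they have to be found in the camera images.
- trough: V-trough of the gauge, fixed: steel 90-degree angle iron, 320 mm long, legs 60 mm wide, 4 mm thick, open upwards, top edges 42 mm to either side of the fold and 42 mm above it. Origin: inside of the fold at the face of the end stop, the low end, 45 mm above the bench. +x runs up the fold (climbing 0.105 rad), y level across, z square to the fold, up. The stop is a dark plate 100 mm wide, 54 mm tall
- trough_mid (a point): Point on the fold midway along the trough, 160 mm from the stop. The trough is slippery: balls roll down to the stop by themselves, and a ball in the fold has its centre 21 mm above it; five in a row fill the fold from 0 to 150 mm from the stop. A 14 mm wide yellow rule runs beside the +y edge, below it a green cradle
- follower (a joint): Position of the follower (m): red block, 30 mm along the trough, riding captive in the V, top 57 mm above the fold. At 0 it is parked high, its face 290 mm from the stop; the value grows as it slides down, so the face stands at 0.290 minus the value (it touches a row of five balls at 0.140). It moves with about 2 N and stays where left. It starts at 0 to 0.03
- follower_knob (a point): Centre of the follower's upright black knob, 24 mm across, 30 mm tall, to be pinched from above in any direction. It stands 83 mm above the fold and 18 mm up the trough from the follower's face; below it is a 12 mm steel stem
- follower_face (a point): Middle of the follower's flat face that looks down the trough at the balls, 21 mm above the fold
- pan: Loose aluminium pan with the five balls, 0.28 kg empty (may differ by a quarter), 106 mm long, 104 wide. Origin: centre of its underside; z up; open pouring mouth to its -x, closed back to +x, side walls 38 mm high. Its floor climbs 8 degrees from back to mouth: carried level, the balls stay at the back; they roll out once the mouth is tipped down over 8 degrees (28 empties it briskly)
- pan_handle (a point): Middle of the pan's wooden handle bar, which bridges it from side to side: 12 mm thick (along the pan's x), 20 mm tall, 100 mm long (along the pan's y), 8 mm from the pan's origin towards the back and 85 mm above its underside. Pinch it across its thickness, fingers closing along the pan's x; the balls' tops lie 42 mm below
- pan_lip (a point): Middle of the pan's pouring lip, 100 mm wide along the pan's y: it lies 52 mm in front of (towards -x) and 20 mm above the pan's origin
- board: The pan's board, light wood, fixed to the bench: 150 mm (x) by 140 mm (y), 18 mm thick. Origin: centre of its underside. The pan starts on it and goes back onto its middle. (The dark board of the same size, with a mug, is not it; the two may have changed sides.)
- ball0: One of the five white ceramic grinding balls, 30 mm diameter, 51 g, slippery; origin at its centre. It starts in the pan
- ball1: One of the five white ceramic grinding balls, 30 mm diameter, 51 g, slippery; origin at its centre. It starts in the pan
- ball2: One of the five white ceramic grinding balls, 30 mm diameter, 51 g, slippery; origin at its centre. It starts in the pan
- ball3: One of the five white ceramic grinding balls, 30 mm diameter, 51 g, slippery; origin at its centre. It starts in the pan
- ball4: One of the five white ceramic grinding balls, 30 mm diameter, 51 g, slippery; origin at its centre. It starts in the pan
- mug_test: Bystander: unglazed mug, 82 mm across, 85 mm tall, on the dark board; origin at the centre of its underside; leave alone
- mug_a: Bystander: unglazed mug, 82 mm across, 85 mm tall, at the back of the bench; origin at the centre of its underside; leave alone
- mug_b: Bystander: darker unglazed mug, 82 mm across, 85 mm tall, at the back of the bench; origin at the centre of its underside; leave alone
- glaze_jar: Bystander: amber jar with a blue cap, 68 mm across, 110 mm tall, at the back of the bench; origin at the centre of its underside; leave alone
- caliper: Bystander: steel caliper, 200 mm long, 8 mm thick, lying on the near right of the bench; origin under its middle; leave alone
- knife: Bystander: fettling knife with a dark wooden handle, 200 mm long, 16 mm thick, lying on the near left of the bench; origin under its middle; leave alone
Mind the look-alikes: they are no part of the job. What is shaped like the pan but yellow is not meant.

How it is judged:
By the outcome, as a careful person would: the job done as asked, in the order asked, and still so for the second after the job is handed in, with the robot touching nothing.
It also fails if it takes over 67 s, if anything falls off the work surface, if the arm or the gripper's body presses on something with over 40 N, if the wrist force passes 120 N, or if a joint passes its speed limit or range.

ROBOT

A 7-joint arm with a two-finger parallel gripper is mounted at the origin on the work surface. World frame = base frame: x ahead of the robot, y to its left, z up, the work surface at z = 0. Lengths are in mm, angles in rad, forces in N, time in s.
With the tool pointing down it reaches from about 350 to 900 mm from the base axis. Payload 19.9 kg.
Tool frame: the origin (TCP) lies on the front face of the gripper's body, between the roots of the fingers; the fingertips stand 97 mm ahead of it and the grasp point (between the pads) lies 78 mm ahead of it (ctrl.tip_reach is the distance from the TCP to the fingertips, in mm); z points along the fingers, y is the line along which they close (so a half turn about z gives the same grasp; the last joint's range is limited). The gripper opens to 94 mm and grips with 3 to 60 N. Pads are 16 mm wide; open, the fingers measure 119 mm over their backs; the gripper's body (75 mm by 177 mm) begins 78 mm behind the grasp point.
Start: joints at [-0.042, 0.417, -0.01, 1.614, 0.005, 1.111, -0.053], TCP at [624.987, 0.006, 302.625] pointing down, gripper open.
Joint ranges: [-2.81, 2.81], [-0.39, 2.02], [-1.27, 1.25], [0.06, 2.57], [-1.19, 4.33], [0.19, 2], [-2.82, 2.82]. Speed limits (rad/s): [1.89, 1.89, 2.39, 2.39, 3.01, 3.01, 3.01].

INTERFACE

Orientations are given as a unit quaternion [x, y, z, w].
In Python, from workcell import ctrl gives the robot as it stands.
- The arm moves only by the shell command python3 -m crank 'ROWS'. ROWS is JSON, a list of rows, each a list of 7 numbers: the closure, from -1 (fully open) to 1 (shut), then the shift along the world's x, y, z in m, then the turn, a rotation vector about the world's x, y, z in degrees. In form: [[jaw, x, y, z, ax, ay, az], ...]. A call has 1 to 12 rows; each row is the pose to reach, as a shift and turn from the pose commanded when the call began; what a row does not reach only later rows make up. A row lasts 1/12 s, in which the tool goes at most 41.7 mm and 7.16 degrees, less where a joint would pass 70% of its speed; a pose out of reach is approached as far as the arm can. A call with a gripper value outside its range is refused whole. The fingers move at their own pace and stop on an object; the grip force is fixed at half the most. Time passes only in rows, so rows that repeat a pose let the fingers close. It gives the time, the measured TCP pose, the force, the opening and the grip force at its end, in the units of the state.
- ctrl.sense(): the state, without advancing time (a new reading comes with each control period).
- ctrl.grab_frame(name): name is "scene" or "side" or "wrist"; returns the picture (384x512x3 uint8, red, green, blue); there is no depth.
- ctrl.calibration(name): a dict with "fovy" (degrees; the focal length in pixels is half the picture's height over the tangent of half this angle, whatever the lens; pixels are square), "cx", "cy" (the principal point, pixels), "T" (4x4, takes a point from camera to world coordinates). Camera axes: x right, y down, z forward; pixel columns grow to the right and rows downward; lengths in mm; the calibration is good to about 2 mm. A picture is of the moment at which its call begins: read the wrist's pose just before it. calibration takes no time and is no camera call; for the wrist camera it gives the pose at the moment of the call.
- ctrl.close_job(): hands the job in; it is judged then, once.
The state is a dict: "t": time; "joint_pos": joint angles; "qvel": joint speeds; "tau": joint torques, N m; "tool_pos": TCP position; "ee_rot": TCP orientation; "force": force on the tool from outside, world axes, zero at the start; "moment": the same for the moment, N m; "finger_gap": finger opening in mm; "grasp_force": force on a finger pad.
Only numpy, scipy, OpenCV 4.12 (cv2) and the standard library are available. Lean on these libraries where they do the work, as an engineer would, in place of code of your own. Each camera call takes 0.05 s, during which the arm holds its last target. There are 200 camera calls.

## Working session

There is one attempt and no reset: what is moved stays moved. The work goes in short steps, Python scripts to look and compute and a shell command to move; the robot and the scene stay as the last step left them, time stands still between calls to the robot, and variables do not carry over. Pictures are saved under pics/ and viewed, at most 10 in all, crops included, and the job is handed in when it is done.

```bash
mkdir -p pics
python3 - <<'E'
from workcell import ctrl
import cv2,numpy as np
s=ctrl.sense();print(s['t'],s['tool_pos'],s['ee_rot'],s['finger_gap'])
for n in("scene","side"):
    c=ctrl.calibration(n);print(n,c['fovy'],c['cx'],c['cy'],np.round(c['T'],4).tolist())
    f=ctrl.grab_frame(n);cv2.imwrite(f'pics/{n}0.png',cv2.resize(f[:,:,::-1],(800,600),interpolation=cv2.INTER_CUBIC))
E
```

```text
0.0 [6.24763140e+02 1.14198429e-02 3.02065211e+02] [ 7.07103377e-01  7.07109964e-01 -4.12571686e-04 -3.77870780e-04] 94.03574511120354
scene 43.11433411970787 250.68713381486006 190.95310269267904 [[0.7835, 0.4258, -0.4527, 1067.4017], [0.6212, -0.5185, 0.5876, -763.9584], [0.0155, -0.7415, -0.6707, 1011.8507], [0.0, 0.0, 0.0, 1.0]]
side 54.406280882291654 253.18950338232506 190.77498537249312 [[0.9344, -0.2518, 0.2518, 182.4339], [-0.3556, -0.6202, 0.6992, -773.5357], [-0.0199, -0.7429, -0.6691, 888.7778], [0.0, 0.0, 0.0, 1.0]]
```

View pics/scene0.png

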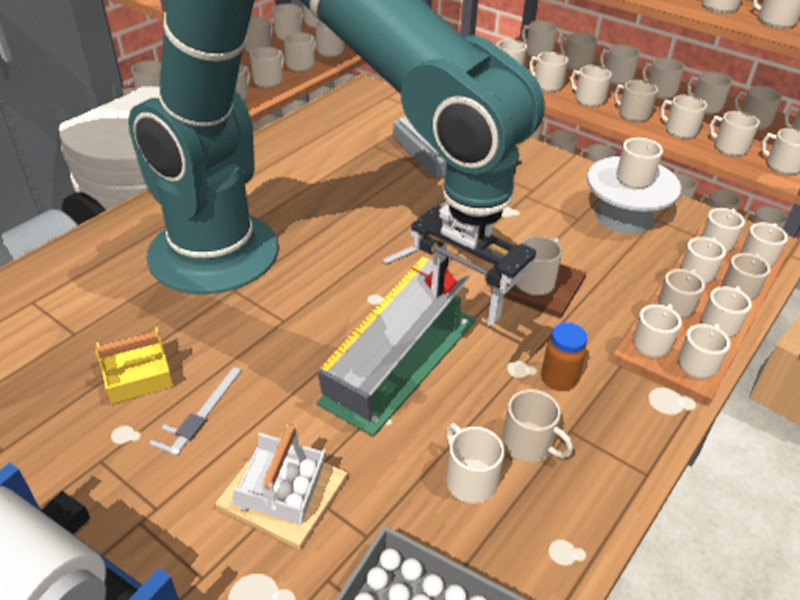

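View pics/side0.png

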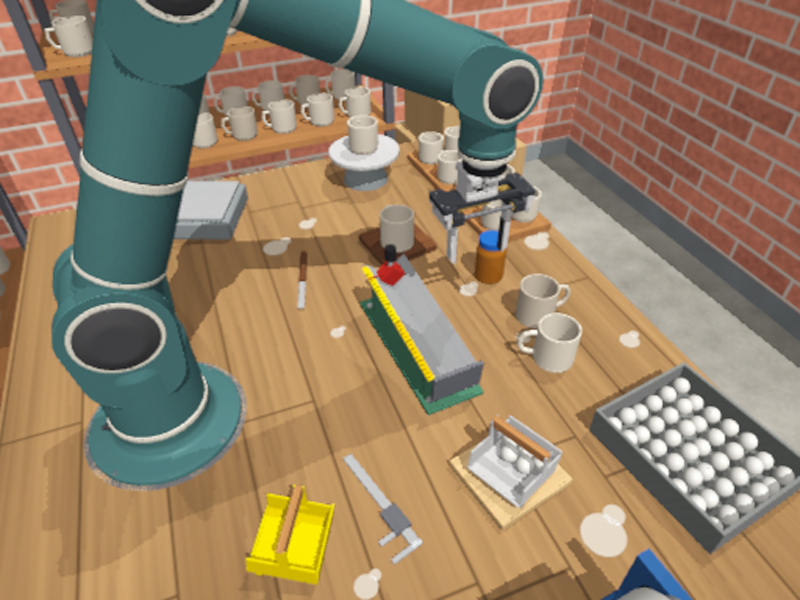

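The scene view shows the light board with the pan at about (280,485), the trough's low end near (350,385), and its follower near (440,280). The side view shows the pan at (515,460) and the stop at (455,380). I'll enlarge both.

Run:
```python
import cv2
from workcell import ctrl
# native crops, drawn at x4 with a grid of ticks in native px
for n,(x0,y0,w,h) in {"scene":(130,155,190,200),"side":(220,150,160,190)}.items():
    f=ctrl.grab_frame(n)[:,:,::-1].copy();cv2.imwrite(f'pics/{n}_raw.png',f)
    k=3
    g=cv2.resize(f[y0:y0+h,x0:x0+w],None,fx=k,fy=k,interpolation=cv2.INTER_CUBIC)
    for x in range(x0-x0%20+20,x0+w,20):
        cv2.line(g,((x-x0)*k,0),((x-x0)*k,8),(0,0,255),1);cv2.putText(g,str(x),((x-x0)*k-10,20),0,.4,(0,0,255),1)
    for y in range(y0-y0%20+20,y0+h,20):
        cv2.line(g,(0,(y-y0)*k),(8,(y-y0)*k),(0,0,255),1);cv2.putText(g,str(y),(10,(y-y0)*k+4),0,.4,(0,0,255),1)
    cv2.imwrite(f'pics/{n}_crop.png',g);print(g.shape)
```

```text
(600, 570, 3)
(570, 480, 3)
```

View pics/scene_crop.png

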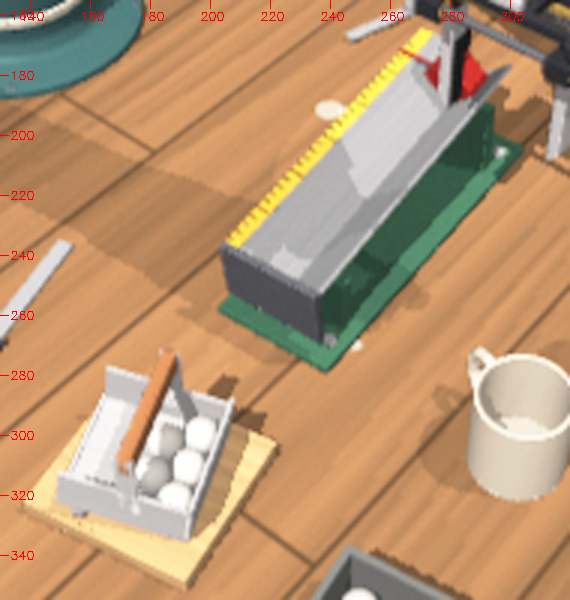

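View pics/side_crop.png

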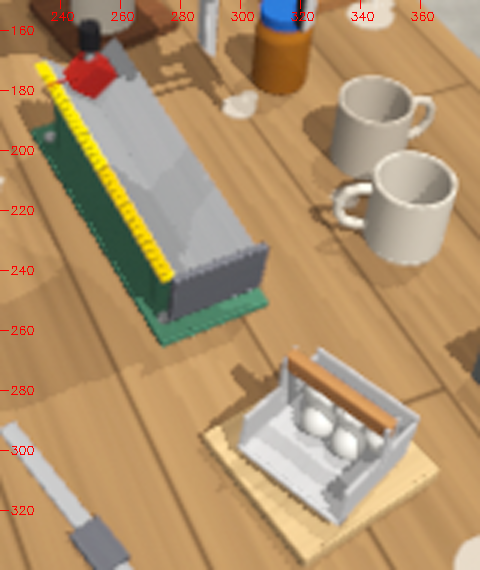

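```bash
cat > h.py <<'E'
import numpy as np
from workcell import ctrl
from scipy.optimize import least_squares
from scipy.spatial.transform import Rotation as R
def proj(c,P):
    T=np.array(c['T']);p=(np.atleast_2d(P)-T[:3,3])@T[:3,:3];f=192/np.tan(np.radians(c['fovy'])/2)
    return np.c_[c['cx']+f*p[:,0]/p[:,2],c['cy']+f*p[:,1]/p[:,2]]
def ray(c,u):
    T=np.array(c['T']);f=192/np.tan(np.radians(c['fovy'])/2)
    d=T[:3,:3]@np.array([(u[0]-c['cx'])/f,(u[1]-c['cy'])/f,1]);return T[:3,3],d
def onz(c,u,z):
    o,d=ray(c,u);return o+d*(z-o[2])/d[2]
E
cat > fit.py <<'E'
from h import *
C={n:ctrl.calibration(n) for n in("scene","side")}
S=lambda x,y:("scene",np.array([130+x/3,155+y/3]));D=lambda x,y:("side",np.array([220+x/3,150+y/3]))
def fit(obs,place,x0):
    res=lambda p:np.concatenate([(proj(C[o[0]],place(p,m))[0]-o[1]) for m,o in obs])
    r=least_squares(res,x0,loss='soft_l1');print(np.round(r.x,3));print(np.round(res(r.x).reshape(-1,2),1).tolist());return r.x
flat=lambda z0:lambda p,m:R.from_euler('z',p[2]).apply(np.array(m,float))+[p[0],p[1],z0]
pan=[((-53,52,38),S(107,368)),((53,52,38),S(234,400)),((53,-52,38),S(190,516)),((53,-52,0),S(188,540)),((-53,-52,0),S(58,500)),
 ((8,50,95),S(168,352)),((8,-50,95),S(124,458)),
 ((-53,52,38),D(243,420)),((-53,52,0),D(240,447)),((53,52,38),D(319,349)),((53,-52,38),D(418,417)),((-53,-52,38),D(342,487)),((-53,-52,0),D(337,523)),((8,50,95),D(293,352)),((8,-50,95),D(392,428))]
a=onz(C['side'],D(340,450)[1],30);print(a)
fit(pan,flat(18),[a[0],a[1],0.3])
b=[((-75,-70,18),S(22,503)),((75,70,18),S(279,445)),((75,-70,18),S(187,578)),((-75,70,18),D(202,436)),((75,-70,18),D(438,467)),((-75,-70,18),D(305,552))]
fit(b,flat(0),[a[0],a[1],0.3])
def tr(p,m):
    m=np.array(m,float)
    if m[0]==-1:m[0]=-p[3]
    if m[2]==-1:m[2]=p[4]
    if m[2]==-2:m[2]=p[4]-54
    return R.from_euler('zy',[0,0]).apply(R.from_euler('ZY',[p[2],-.105]).apply(m))+[p[0],p[1],45]
t=[((-1,50,-1),S(224,247)),((-1,50,-2),S(228,290)),((-1,-50,-1),S(325,294)),((-1,-50,-2),S(322,342)),
((-1,50,-1),D(175,283)),((-1,-50,-1),D(267,247)),((-1,50,-2),D(175,321)),((-1,-50,-2),D(265,285)),
((320,-42,42),S(510,68)),((320,-42,42),D(113,42)),((320,56,42),S(430,30)),((320,56,42),D(40,65))]
a=onz(C['side'],D(220,284)[1],50);print(a)
p=fit(t,tr,[a[0],a[1],1.3,6,45])
for X in(270,280,290):
    q=tr(p,(X+18,0,83));print(X,q,proj(C['side'],q),'obs',D(90,33)[1])
print('mid',tr(p,(160,0,0)))
E
python3 fit.py
```

```text
[ 547.60035041 -347.76089837   30.        ]
[ 5.36653e+02 -3.37518e+02  4.06000e-01]
[[1.2, 3.3], [0.4, 2.4], [-0.0, 0.7], [1.7, 1.8], [2.0, 4.2], [2.6, -0.1], [1.1, -0.2], [-1.4, 2.7], [-1.4, 1.8], [-1.0, 2.1], [-1.3, 3.3], [-1.4, 7.1], [-1.6, 3.0], [-0.3, -1.7], [-0.2, -2.7]]
[ 5.35154e+02 -3.35287e+02  2.10000e-01]
[[0.3, -0.6], [-0.2, -1.6], [0.3, 0.9], [-0.2, -0.8], [0.5, 0.3], [0.1, 2.7]]
[ 522.86592177 -157.71960204   50.        ]
[ 5.17684e+02 -1.66051e+02  1.63400e+00  2.24000e-01  4.84700e+01]
[[-0.3, 1.1], [0.7, -0.7], [-2.1, 3.0], [0.3, -0.6], [0.3, 0.3], [1.2, 0.5], [-1.1, -1.5], [-0.6, -1.2], [0.4, 0.1], [1.7, -0.6], [-2.1, -0.1], [-1.1, -0.2]]
270 [500.05835305 111.10438588 157.72734733] [[252.1704961  163.86483375]] obs [250. 161.]
280 [499.42717495 121.02926169 158.77541902] [[250.88031362 161.88177389]] obs [250. 161.]
290 [498.79599686 130.95413751 159.82349071] [[249.60320511 159.91880922]] obs [250. 161.]
mid [507.58533048  -7.25256745  61.76914701]
```

```bash
python3 -m crank '[[-1,-0.08,-0.335,0,0,0,21],[-1,-0.08,-0.335,0,0,0,21],[-1,-0.08,-0.335,0,0,0,21],[-1,-0.08,-0.335,0,0,0,21],[-1,-0.08,-0.335,0,0,0,21],[-1,-0.08,-0.335,0,0,0,21],[-1,-0.08,-0.335,0,0,0,21],[-1,-0.08,-0.335,0,0,0,21],[-1,-0.08,-0.335,0,0,0,21],[-1,-0.08,-0.335,0,0,0,21],[-1,-0.08,-0.335,0,0,0,21],[-1,-0.08,-0.335,0,0,0,21]]'
python3 - <<'E'
from h import *
import cv2,json
c=ctrl.calibration("wrist");f=ctrl.grab_frame("wrist");c['T']=np.array(c['T']).tolist();json.dump(c,open('w1.json','w'))
cv2.imwrite('pics/w1.png',cv2.resize(f[:,:,::-1],(768,576),interpolation=cv2.INTER_CUBIC))
f=ctrl.grab_frame("scene")[:,:,::-1];cv2.imwrite('pics/scene_raw1.png',f)
cv2.imwrite('pics/s1.png',cv2.resize(f[155:265,200:330],None,fx=5,fy=5,interpolation=cv2.INTER_CUBIC))
E
```

```text
t: 1.2
tool_pos: [545.3, -334.1, 302.4]
ee_rot: [0.566, 0.824, 0.0, -0.0]
force: [-0.9, 1.4, -0.2]
finger_gap: 94.0
grasp_force: 0.0
```

View pics/w1.png

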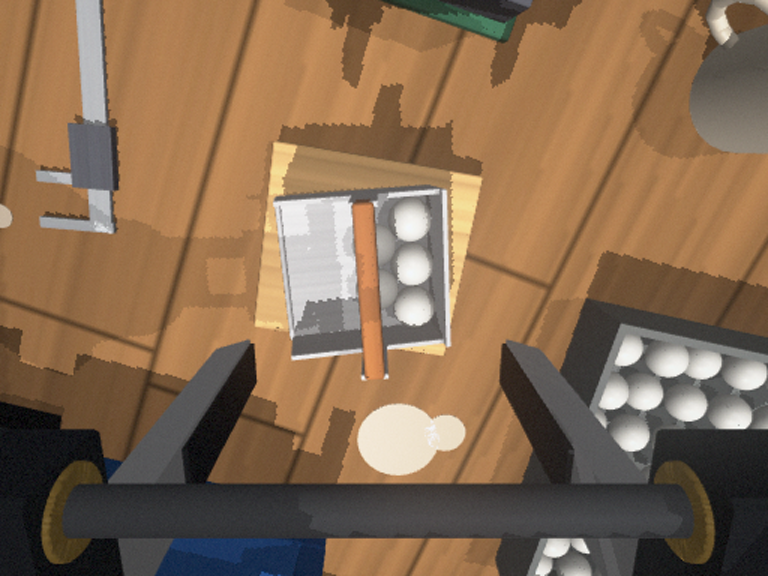

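View pics/s1.png

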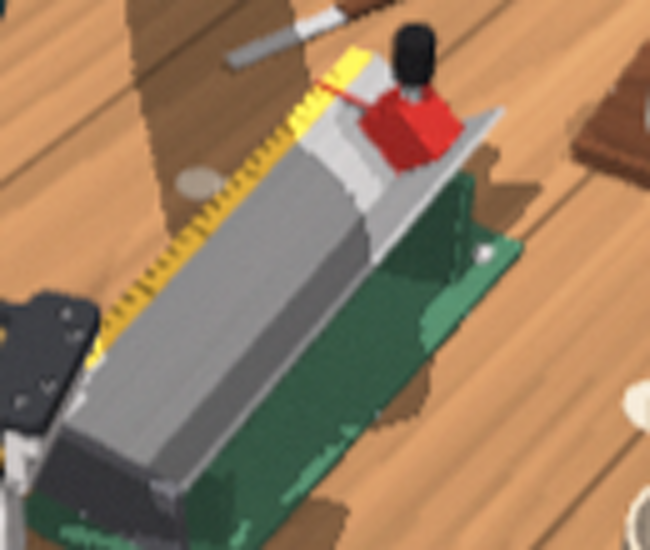

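```bash
cat >> fit.py <<'E'
print('----');import json
C['wrist']=json.load(open('w1.json'))
W=lambda x,y:("wrist",np.array([x/1.5,y/1.5]))
b+=[((-75,70,18),W(274,141)),((75,70,18),W(482,177)),((75,-70,18),W(443,355)),((-75,-70,18),W(256,327))]
print('board');fit(b,flat(0),[535,-335,.2])
hw=[((8,50,95),W(362,203)),((8,-50,95),W(373,376)),((8,50,95),S(168,352)),((8,-50,95),S(124,458)),((8,50,95),D(293,352)),((8,-50,95),D(392,428))]
print('handle');fit(hw,flat(18),[537,-337,.4])
pw=[((53,52,38),W(446,189)),((53,-52,38),W(449,346)),((-53,52,38),W(276,198)),((-53,-52,38),W(294,358))]
pf=lambda p,m:flat(18)(p,np.array(m)+[0,0,p[3] if m[2]==38 else 0])
print('all wrist');fit(hw[:2]+pw,pf,[537,-337,.3,0])
print('all');fit(pan+hw[:2]+pw,pf,[537,-337,.3,0])
tt=t+[((320,-42,42),("scene",np.array([300.6,177]))),((-3,0,83),("scene",np.array([282.8,166]))),((-3,0,83),D(90,33))]
tr2=lambda p,m:tr(p,(p[5],m[1],m[2]) if m[0]==-3 else m)
print('trough');p=fit(tt,tr2,[517,-166,1.6,6,45,300])
for q in((0,0,0),(100,0,42),(160,0,0),(p[5],0,83)):print(q,np.round(tr(p,q),1))
E
python3 fit.py|sed -n '/----/,$p'
```

```text
----
board
[ 5.35615e+02 -3.35444e+02  2.04000e-01]
[[0.4, -0.6], [-0.0, -1.2], [0.1, 1.1], [-0.0, -1.0], [0.6, 0.5], [0.1, 2.6], [-1.0, -0.5], [1.3, -0.6], [1.1, 1.4], [-1.9, 0.5]]
handle
[ 5.33592e+02 -3.39295e+02  4.23000e-01]
[[-0.1, 0.9], [0.0, 0.3], [0.8, -0.4], [-0.1, -0.4], [-1.3, -0.6], [-0.7, -1.9]]
all wrist
[ 5.38336e+02 -3.37232e+02  4.26000e-01  1.29240e+01]
[[6.2, 0.6], [6.0, 0.0], [-0.4, -0.4], [-0.1, 0.2], [-1.9, 0.5], [-2.0, -2.0]]
all
[ 5.37619e+02 -3.37664e+02  4.18000e-01  1.22770e+01]
[[0.6, 0.5], [0.3, -0.7], [0.2, -2.3], [2.3, 2.0], [2.4, 4.7], [2.7, 0.1], [1.6, 0.1], [-0.7, 0.2], [-1.0, 2.0], [-0.5, -0.7], [-0.2, 0.2], [0.0, 4.4], [-0.8, 2.9], [-0.1, -1.6], [0.3, -2.9], [5.7, 0.9], [4.6, 0.2], [-1.0, 0.1], [-1.4, 0.5], [-2.3, 0.1], [-3.2, -2.5]]
trough
[ 517.592 -165.088    1.638    1.146   48.531  298.901]
[[-0.3, 1.1], [0.7, -0.7], [-2.0, 3.0], [0.4, -0.6], [0.3, 0.4], [1.2, 0.5], [-1.1, -1.5], [-0.7, -1.3], [0.2, -0.3], [1.3, -0.7], [-2.2, -0.4], [-1.5, -0.3], [-0.4, 0.4], [0.9, -0.1], [0.3, 0.6]]
(0, 0, 0) [ 517.6 -165.1   45. ]
(100, 0, 42) [511.2 -70.3  97.2]
(160, 0, 0) [506.9  -6.3  61.8]
(np.float64(298.90142797461266), 0, 83) [498.2 122.8 158.9]
```

The wrist view shows the pan yawed about 24° with its handle running from (362,203) to (373,376), the balls at its back and the board corners around it. The scene crop shows the knob at native (283,166). I'll grasp the handle now.

```bash
python3 -m crank '[[-1,-0.004,-0.001,-0.03,0,0,3.2],[-1,-0.004,-0.001,-0.06,0,0,3.2],[-1,-0.004,-0.001,-0.09,0,0,3.2],[-1,-0.004,-0.001,-0.11,0,0,3.2],[-1,-0.004,-0.001,-0.121,0,0,3.2],[-1,-0.004,-0.001,-0.121,0,0,3.2],[1,-0.004,-0.001,-0.121,0,0,3.2],[1,-0.004,-0.001,-0.121,0,0,3.2],[1,-0.004,-0.001,-0.121,0,0,3.2],[1,-0.004,-0.001,-0.121,0,0,3.2],[1,-0.004,-0.001,-0.121,0,0,3.2],[1,-0.004,-0.001,-0.121,0,0,3.2]]'
cat > plan.py <<'E'
from h import *
Tq=R.from_euler('ZY',[1.638,-.105]);O=np.array([517.6,-165.1,45])
lip=O+Tq.apply([180,-20,0]);fold=O[2]+180*np.sin(.105);lip[2]=fold+70
yaw=1.638-np.pi/2;print('lip',lip,'yaw turn from 24.2:',np.degrees(yaw)-24.2)
for th in(0,10,14,20,28):
    Rp=R.from_euler('ZY',[yaw,-np.radians(th)])
    tcp=lip+Rp.apply([60,0,65+78]);print(th,np.round(tcp,1),'axis*th',np.round(Rp.apply([0,1,0])*-th,2))
E
python3 plan.py
```

```text
t: 2.3
tool_pos: [541.1, -336.1, 182.1]
ee_rot: [0.543, 0.84, -0.0, 0.0]
force: [0.5, 0.1, 0.3]
finger_gap: 57.6
grasp_force: 0.0
lip [525.53386732  14.84764396 133.86529039] yaw turn from 24.2: -20.34951315757116
0 [585.4  18.9 276.9] axis*th [-0.  0.  0.]
10 [559.7  17.1 285.1] axis*th [ 0.67 -9.98  0.  ]
14 [549.1  16.4 287.1] axis*th [  0.94 -13.97  -0.  ]
20 [533.   15.3 288.8] axis*th [  1.34 -19.95  -0.  ]
28 [511.4  13.9 288.3] axis*th [  1.88 -27.94  -0.  ]
```

```bash
python3 -m crank '[[1,0,0,0,0,0,0],[1,0,0,0,0,0,0],[1,0,0,0,0,0,0],[1,0,0,0,0,0,0],[1,0,0,0,0,0,0],[1,0,0,0,0,0,0],[1,0,0,0,0,0,0],[1,0,0,0,0,0,0],[1,0,0,0,0,0,0],[1,0,0,0,0,0,0],[1,0,0,0,0,0,0]]'
```

```text
t: 3.22
tool_pos: [540.9, -336.0, 181.5]
ee_rot: [0.543, 0.84, -0.0, -0.0]
force: [-1.1, -0.2, -2.2]
finger_gap: 11.9
grasp_force: 30.0
```

Handle gripped (11.9 mm gap, 30 N). Next, a gentle lift.

```bash
python3 -m crank '[[1,0,0,0.003,0,0,0],[1,0,0,0.009,0,0,0],[1,0,0,0.018,0,0,0],[1,0,0,0.03,0,0,0],[1,0,0,0.045,0,0,0],[1,0,0,0.06,0,0,0],[1,0,0,0.075,0,0,0],[1,0,0,0.09,0,0,0],[1,0,0,0.105,0,0,0],[1,0,0,0.118,0,0,0],[1,0,0,0.125,0,0,0],[1,0,0,0.125,0,0,0]]'
python3 - <<'E'
from h import *
import cv2
s=ctrl.sense();print(s['force'],s['moment'])
a=ctrl.grab_frame("wrist")[100:300,120:380,::-1];b=ctrl.grab_frame("side")[150:350,240:440,::-1]
cv2.imwrite('pics/lift.png',cv2.resize(np.hstack([a,b]),None,fx=1.7,fy=1.7,interpolation=cv2.INTER_CUBIC))
E
```

```text
t: 4.22
tool_pos: [541.4, -336.2, 308.8]
ee_rot: [0.543, 0.84, 0.0, 0.001]
force: [0.4, -0.3, -5.6]
finger_gap: 11.6
grasp_force: 30.0
[ 0.44086713 -0.29099827 -5.57563828] [-0.00714617 -0.01866869 -0.01512377]
```

View pics/lift.png

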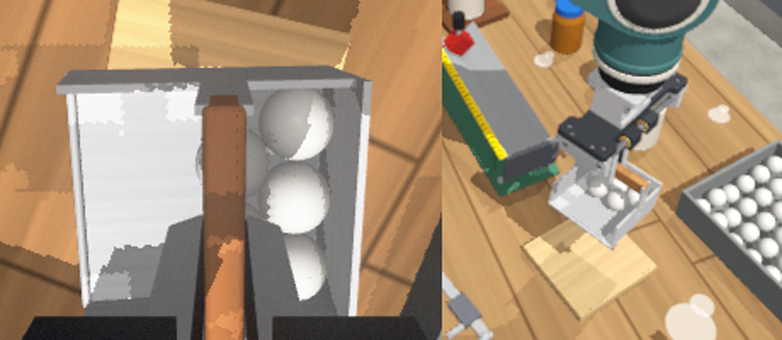

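The lift picture shows the handle centred between the fingers, with the balls at the back of a level pan. The bare board is visible at about (590,270). Now the carry to the trough.

```bash
python3 -m crank '[[1,0.001,0.005,0,0,0,-0.5],[1,0.002,0.014,0,0,0,-1],[1,0.003,0.026,0,0,0,-2],[1,0.005,0.042,0,0,0,-3],[1,0.008,0.06,0,0,0,-4],[1,0.01,0.08,0,0,0,-5],[1,0.013,0.1,0,0,0,-6],[1,0.015,0.12,0,0,0,-7],[1,0.018,0.14,0,0,0,-8],[1,0.02,0.16,0,0,0,-9],[1,0.023,0.18,0,0,0,-10],[1,0.025,0.2,0,0,0,-11]]' >/dev/null
python3 -m crank '[[1,0.003,0.02,0,0,0,-1],[1,0.005,0.04,0,0,0,-2],[1,0.008,0.06,0,0,0,-3],[1,0.01,0.08,0,0,0,-4],[1,0.012,0.098,0,0,0,-5],[1,0.014,0.114,0,0,0,-6],[1,0.016,0.128,0,0,0,-7],[1,0.017,0.139,0,0,0,-8],[1,0.018,0.147,0,0,0,-9],[1,0.019,0.152,0,0,0,-9.3],[1,0.0195,0.155,0,0,0,-9.3],[1,0.0195,0.155,0,0,0,-9.3]]'
python3 - <<'E'
from h import *
import cv2
c=ctrl.calibration("wrist")
a=ctrl.grab_frame("wrist")[80:340,80:420,::-1];b=ctrl.grab_frame("scene")[100:360,180:400,::-1]
cv2.imwrite('pics/over.png',cv2.resize(np.hstack([a,b]),None,fx=1.42,fy=1.42,interpolation=cv2.INTER_CUBIC))
E
```

```text
t: 6.32
tool_pos: [585.3, 19.8, 306.4]
ee_rot: [0.682, 0.731, -0.0, -0.0]
force: [-0.2, 0.6, -6.3]
finger_gap: 11.7
grasp_force: 30.0
```

View pics/over.png

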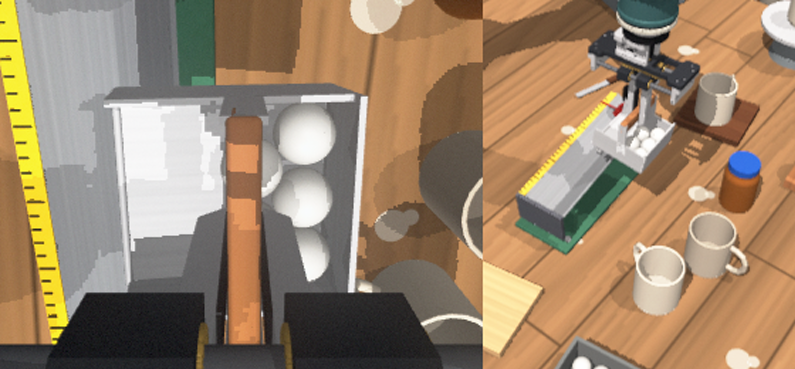

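The picture shows the pan beside the trough with its lip over the V, parallel to the fold, and the balls still at the back. I'll lower it and start tipping slowly about the lip.

```bash
python3 -m crank '[[1,0,0,-0.01,0,0,0],[1,0,0,-0.02,0,0,0],[1,0,0,-0.029,0,0,0],[1,-0.0076,-0.0005,-0.026,0.2,-3,0],[1,-0.0153,-0.001,-0.0235,0.4,-6,0],[1,-0.0205,-0.0014,-0.022,0.5,-8,0],[1,-0.0231,-0.0016,-0.0214,0.6,-9,0],[1,-0.0257,-0.0018,-0.021,0.67,-10,0],[1,-0.0284,-0.002,-0.0202,0.73,-11,0],[1,-0.031,-0.0021,-0.0196,0.8,-12,0],[1,-0.031,-0.0021,-0.0196,0.8,-12,0],[1,-0.031,-0.0021,-0.0196,0.8,-12,0]]'
python3 -m crank '[[1,0,0,0,0,0,0],[1,0,0,0,0,0,0],[1,0,0,0,0,0,0],[1,0,0,0,0,0,0],[1,0,0,0,0,0,0],[1,0,0,0,0,0,0],[1,0,0,0,0,0,0],[1,0,0,0,0,0,0]]'
python3 - <<'E'
from h import *
import cv2
a=ctrl.grab_frame("wrist")[80:340,80:420,::-1];b=ctrl.grab_frame("scene")[100:360,180:400,::-1]
cv2.imwrite('pics/tip.png',cv2.resize(np.hstack([a,b]),None,fx=1.42,fy=1.42,interpolation=cv2.INTER_CUBIC))
E
```

```text
t: 7.42
tool_pos: [554.5, 16.9, 287.0]
ee_rot: [0.679, 0.727, 0.076, 0.072]
force: [0.4, 0.3, -5.2]
finger_gap: 11.8
grasp_force: 30.0
t: 8.08
tool_pos: [554.6, 16.9, 287.1]
ee_rot: [0.679, 0.727, 0.076, 0.072]
force: [-0.1, 0.6, -4.7]
finger_gap: 12.0
grasp_force: 30.0
```

View pics/tip.png

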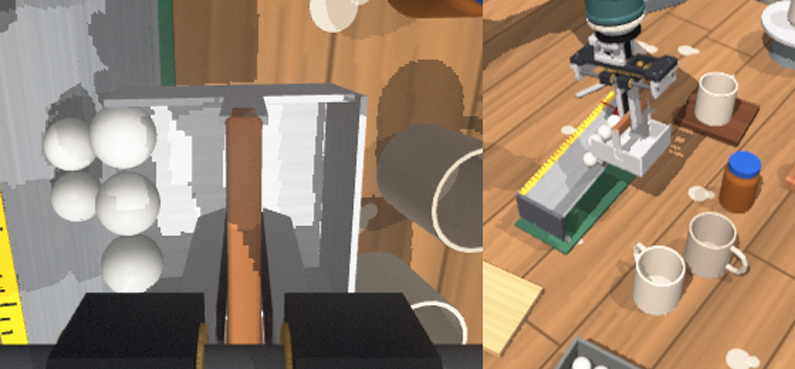

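The tip picture shows two balls already in the V at (70,140) and (75,195), and three at the lip. I'll hold, then tip further to empty the pan.

```bash
python3 -m crank '[[1,0,0,0,0,0,0],[1,0,0,0,0,0,0],[1,0,0,0,0,0,0],[1,0,0,0,0,0,0],[1,-0.0053,-0.0004,0.001,0.13,-2,0],[1,-0.0107,-0.0008,0.002,0.27,-4,0],[1,-0.0161,-0.0012,0.0023,0.4,-6,0],[1,-0.0214,-0.0015,0.0025,0.54,-8,0],[1,-0.0214,-0.0015,0.0025,0.54,-8,0],[1,-0.0214,-0.0015,0.0025,0.54,-8,0],[1,-0.0214,-0.0015,0.0025,0.54,-8,0],[1,-0.0214,-0.0015,0.0025,0.54,-8,0]]'
python3 -m crank '[[1,0,0,0,0,0,0],[1,0,0,0,0,0,0],[1,0,0,0,0,0,0],[1,0,0,0,0,0,0],[1,0,0,0,0,0,0],[1,0,0,0,0,0,0]]'
python3 - <<'E'
from h import *
import cv2
a=ctrl.grab_frame("wrist")[80:340,80:420,::-1];b=ctrl.grab_frame("scene")[100:360,180:400,::-1]
cv2.imwrite('pics/tip2.png',cv2.resize(np.hstack([a,b]),None,fx=1.42,fy=1.42,interpolation=cv2.INTER_CUBIC))
E
```

```text
t: 9.18
tool_pos: [533.6, 15.4, 289.6]
ee_rot: [0.672, 0.72, 0.127, 0.119]
force: [0.4, -0.2, -2.6]
finger_gap: 12.3
grasp_force: 30.0
t: 9.68
tool_pos: [533.1, 15.4, 289.5]
ee_rot: [0.672, 0.72, 0.127, 0.119]
force: [-0.5, -0.5, -2.9]
finger_gap: 12.0
grasp_force: 30.0
```

View pics/tip2.png

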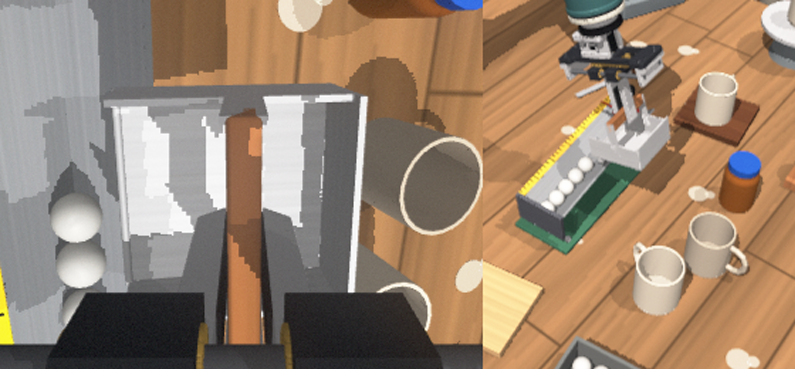

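The tip2 picture shows the pan empty and the balls in one row along the fold, with the last at about (75,215). I'll level the pan while raising it, then carry it back over the board.

```bash
python3 -m crank '[[1,0.013,0.001,0.006,-0.34,5,0],[1,0.026,0.002,0.012,-0.67,10,0],[1,0.039,0.003,0.018,-1,15,0],[1,0.0524,0.0036,0.018,-1.34,19.95,0],[1,0.0524,0.0036,0.018,-1.34,19.95,0],[1,0.0524,0.0036,0.018,-1.34,19.95,0]]'
python3 -m crank '[[1,-0.001,-0.01,0,0,0,0.5],[1,-0.003,-0.03,0,0,0,1],[1,-0.007,-0.06,0,0,0,2],[1,-0.011,-0.09,0,0,0,3],[1,-0.014,-0.12,0,0,0,4],[1,-0.018,-0.15,0,0,0,5],[1,-0.021,-0.18,0,0,0,6],[1,-0.025,-0.21,0,0,0,7],[1,-0.029,-0.24,0,0,0,7.8],[1,-0.032,-0.27,0,0,0,7.8],[1,-0.036,-0.3,0,0,0,7.8],[1,-0.038,-0.32,0,0,0,7.8]]' >/dev/null
python3 -m crank '[[1,-0.002,-0.018,0,0,0,0],[1,-0.004,-0.029,0,0,0,0],[1,-0.004,-0.033,0,0,0,0],[1,-0.004,-0.033,0,0,0,0],[1,-0.004,-0.033,0,0,0,0]]'
python3 - <<'E'
from h import *
s=ctrl.sense();T=R.from_quat(s['ee_rot']);print(s['tool_pos'],'tool y',T.apply([0,1,0]),'z',T.apply([0,0,1]))
E
```

```text
t: 10.28
tool_pos: [586.2, 19.1, 306.6]
ee_rot: [0.683, 0.731, 0.0, 0.0]
force: [-0.3, 0.6, -4.8]
finger_gap: 11.6
grasp_force: 30.0
t: 11.7
tool_pos: [543.7, -332.8, 307.6]
ee_rot: [0.631, 0.776, 0.001, 0.0]
force: [-0.0, 0.2, -2.7]
finger_gap: 11.9
grasp_force: 30.0
[ 543.73329151 -332.84837397  307.55203329] tool y [0.97903909 0.20366809 0.00133201] z [ 1.26221758e-03  4.72580071e-04 -9.99999092e-01]
```

```bash
python3 -m crank '[[1,0,-0.001,-0.01,0,0,0],[1,0,-0.001,-0.03,0,0,0],[1,0,-0.001,-0.05,0,0,0],[1,0,-0.001,-0.07,0,0,0],[1,0,-0.001,-0.09,0,0,0],[1,0,-0.001,-0.105,0,0,0],[1,0,-0.001,-0.115,0,0,0],[1,0,-0.001,-0.119,0,0,0],[1,0,-0.001,-0.122,0,0,0],[1,0,-0.001,-0.122,0,0,0],[1,0,-0.001,-0.122,0,0,0]]'
```

```text
t: 12.62
tool_pos: [543.8, -335.0, 186.3]
ee_rot: [0.631, 0.776, 0.0, 0.001]
force: [0.6, 0.4, -3.7]
finger_gap: 12.0
grasp_force: 30.0
```

```bash
python3 -m crank '[[1,0,0.001,-0.001,0,0,0],[1,0,0.001,-0.002,0,0,0],[1,0,0.001,-0.003,0,0,0],[1,0,0.001,-0.004,0,0,0],[1,0,0.001,-0.004,0,0,0],[1,0,0.001,-0.004,0,0,0]]'; python3 -m crank '[[1,0,0,-0.001,0,0,0],[1,0,0,-0.001,0,0,0],[1,0,0,-0.001,0,0,0]]'
```

```text
t: 13.12
tool_pos: [543.5, -334.0, 181.5]
ee_rot: [0.631, 0.775, 0.0, 0.0]
force: [0.1, 0.1, -2.9]
finger_gap: 11.5
grasp_force: 30.0
t: 13.37
tool_pos: [543.5, -334.0, 181.5]
ee_rot: [0.631, 0.775, 0.0, 0.0]
force: [-5.8, 3.6, 11.5]
finger_gap: 11.4
grasp_force: 30.0
```

```bash
python3 -m crank '[[1,0,0,0.001,0,0,0],[1,0,0,0.001,0,0,0],[-1,0,0,0.001,0,0,0],[-1,0,0,0.001,0,0,0],[-1,0,0,0.001,0,0,0],[-1,0,0,0.001,0,0,0],[-1,0,0,0.001,0,0,0],[-1,0,0,0.001,0,0,0],[-1,0,0,0.001,0,0,0],[-1,0,0,0.001,0,0,0]]'
python3 -m crank '[[-1,0,0,0.005,0,0,0],[-1,0,0,0.02,0,0,0],[-1,0,0,0.05,0,0,0],[-1,0,0,0.085,0,0,0],[-1,0,0,0.12,0,0,0],[-1,0,0,0.125,0,0,0],[-1,0,0,0.125,0,0,0]]'
cat > chk.py <<'E'
from h import *
import cv2,sys
# orange-brown handle centre seen by wrist; and knob/red block from scene & side
fs={n:ctrl.grab_frame(n) for n in("wrist","scene","side")};C={n:ctrl.calibration(n) for n in fs}
for n,f in fs.items():
    cv2.imwrite(f'pics/chk_{n}.png',f[:,:,::-1]);h=cv2.cvtColor(f,cv2.COLOR_RGB2HSV)
    red=cv2.inRange(h,(0,190,80),(4,255,255))|cv2.inRange(h,(174,190,80),(180,255,255))
    wh=cv2.inRange(h,(0,0,175),(180,30,255))
    k,_,st,ce=cv2.connectedComponentsWithStats(red)
    print(n,'red',[(np.round(ce[i],1).tolist(),int(st[i,4])) for i in range(1,k) if st[i,4]>25])
E
python3 chk.py
```

```text
t: 14.2
tool_pos: [543.5, -334.0, 181.5]
ee_rot: [0.631, 0.775, 0.0, 0.0]
force: [-0.0, -0.0, 0.3]
finger_gap: 61.7
grasp_force: 0.0
t: 14.78
tool_pos: [544.1, -334.4, 309.5]
ee_rot: [0.631, 0.775, 0.001, 0.003]
force: [-1.1, -0.1, -1.3]
finger_gap: 93.6
grasp_force: 0.0
wrist red []
scene red [([281.8, 180.3], 184)]
side red [([249.1, 174.7], 141)]
```

```bash
python3 - <<'E'
from h import *
import cv2
c=ctrl.calibration("wrist");f=cv2.imread('pics/chk_wrist.png');h=cv2.cvtColor(f,cv2.COLOR_BGR2HSV)
m=cv2.inRange(h,(5,140,60),(14,255,255));k,l,st,ce=cv2.connectedComponentsWithStats(m)
i=1+np.argmax(st[1:,4]);pts=np.argwhere(l==i)[:,::-1].astype(np.float32)
r=cv2.minAreaRect(pts);print(st[i],r)
print('handle world',onz(c,r[0],113))
b=cv2.boxPoints(r);w=[onz(c,p,113)[:2] for p in b];print(np.round(w,1).tolist())
E
python3 -m crank '[[-1,-0.005,0.04,0,0,0,-4],[-1,-0.01,0.08,0,0,0,-7.8],[-1,-0.015,0.12,0,0,0,-7.8],[-1,-0.019,0.16,0,0,0,-7.8],[-1,-0.023,0.2,0,0,0,-7.8],[-1,-0.027,0.24,0,0,0,-7.8],[-1,-0.031,0.28,0,0,0,-7.8],[-1,-0.035,0.32,0,0,0,-7.8],[-1,-0.039,0.36,0,0,0,-7.8],[-1,-0.042,0.4,0,0,0,-7.8],[-1,-0.0453,0.43,0,0,0,-7.8],[-1,-0.0453,0.457,0,0,0,-7.8]]' >/dev/null
python3 -m crank '[[-1,0,0,0,0,0,0],[-1,0,0,0,0,0,0],[-1,0,0,0,0,0,0]]'
python3 - <<'E'
from h import *
import cv2
c=ctrl.calibration("wrist");f=ctrl.grab_frame("wrist");cv2.imwrite('pics/knob.png',f[:,:,::-1])
e=proj(c,[498.2,122.8,158.9])[0];print('knob expected px',e, 'top',proj(c,[498-.1,121.2,174])[0])
h=cv2.cvtColor(f,cv2.COLOR_RGB2HSV)
for nm,m in(('dark',cv2.inRange(h,(0,0,0),(180,255,55))),('red',cv2.inRange(h,(0,190,80),(4,255,255))|cv2.inRange(h,(174,190,80),(180,255,255)))):
    k,l,st,ce=cv2.connectedComponentsWithStats(m)
    print(nm,[(st[i].tolist(),np.round(ce[i],1).tolist()) for i in range(1,k) if st[i,4]>60])
x,y=int(e[0]),int(e[1])
for r in f[y-40:y+41:6,x-40:x+41:6]: print(' '.join('%3d'%v for v in r[:,0]),'|',' '.join('%3d'%v for v in r[:,1]))
E
```

```text
[ 244  134   13  114 1204] ((250.0, 190.5), (113.0, 12.0), 90.0)
handle world [ 541.39245679 -329.72350359  113.        ]
[[527.2, -284.6], [536.7, -282.6], [557.0, -379.4], [546.6, -381.5]]
t: 16.18
tool_pos: [498.0, 122.2, 305.5]
ee_rot: [0.683, 0.731, -0.001, -0.0]
force: [0.1, -0.7, -0.1]
finger_gap: 94.0
grasp_force: 0.0
knob expected px [251.23995826 212.16785146] top [250.58701273 221.75039466]
dark [([233, 190, 32, 29, 364], [249.2, 199.1]), ([0, 229, 296, 155, 8992], [74.8, 323.3]), ([334, 229, 178, 155, 7979], [447.3, 322.1])]
red [([218, 173, 19, 32, 284], [226.2, 186.6]), ([258, 173, 23, 34, 515], [270.5, 189.1]), ([182, 209, 43, 3, 109], [203.5, 210.1])]
169 132  98 101  98  98  96  98  97  93  95  97 148 151 | 168  52  42  43  37  40  35  39  38  34  33  39 151 150
169 162 165 164 109  98  97  94  91 180 179 172 149 151 | 170  53  50  46  42  37  38  30  40  47  46  42 147 151
169 161 162 167 112 109 110 126 125 179 179 177 147 154 | 168  61  50  51  39  42  39  43  39  45  44  46 145 151
173 154 155 158 153  98  46 117 184 181 177 178 146 155 | 170  63  48  51  43  41 
[... 471 characters left out ...]
 155 147 147 152
152 146 145 146  63  63  62  66  67 142 151 144 150 152 | 151 146 146 147  59  60  59  63  62 142 152 144 149 150
148 144 147 144  69  69  66  69  63 148 154 147 147 149 | 149 144 147 145  64  65  64  66  57 149 155 146 149 149
146 144 151 144 148 171  79 148 154 147 156 146 148 147 | 145 143 148 144 147 170  77 151 154 146 156 149 149 146
146 146 146 146 150 171 175 146 153 147 151 150 150 150 | 145 146 145 147 150 170 174 146 153 147 151 150 150 150
146 147 150 147 171 169 172 148 151 148 154 150 152 149 | 145 146 150 148 171 168 174 151 151 151 155 152 153 146
145 147 152 146 173 173 174 151 154 149 152 152 153 149 | 146 148 152 147 173 173 176 152 154 149 156 151 154 149
```

```bash
python3 -m crank '[[-1,-0.001,0,-0.015,0,0,0],[-1,-0.001,0,-0.035,0,0,0],[-1,-0.001,0,-0.055,0,0,0],[-1,-0.001,0,-0.065,0,0,0],[-1,-0.001,0,-0.065,0,0,0],[1,-0.001,0,-0.065,0,0,0],[1,-0.001,0,-0.065,0,0,0],[1,-0.001,0,-0.065,0,0,0],[1,-0.001,0,-0.065,0,0,0],[1,-0.001,0,-0.065,0,0,0],[1,-0.001,0,-0.065,0,0,0],[1,-0.001,0,-0.065,0,0,0]]'
python3 -m crank '[[1,0,0,0,0,0,0],[1,0,0,0,0,0,0],[1,0,0,0,0,0,0],[1,0,0,0,0,0,0],[1,0,0,0,0,0,0],[1,0,0,0,0,0,0]]'
```

```text
t: 17.23
tool_pos: [497.2, 123.0, 241.7]
ee_rot: [0.683, 0.731, 0.0, 0.0]
force: [-0.2, -0.0, 0.6]
finger_gap: 50.8
grasp_force: 0.0
t: 17.73
tool_pos: [495.6, 122.9, 241.3]
ee_rot: [0.683, 0.731, -0.001, -0.001]
force: [-16.5, -1.7, 13.4]
finger_gap: 23.2
grasp_force: 30.0
```

```bash
python3 -m crank '[[1,-0.0015,0,0,0,0,0],[1,-0.0015,0,0,0,0,0],[1,-0.0012,-0.005,-0.0005,0,0,0],[1,-0.0008,-0.01,-0.001,0,0,0],[1,-0.0005,-0.015,-0.0016,0,0,0],[1,-0.0002,-0.02,-0.0021,0,0,0],[1,0.0002,-0.025,-0.0026,0,0,0],[1,0.0005,-0.03,-0.0032,0,0,0],[1,0.0008,-0.035,-0.0037,0,0,0],[1,0.0012,-0.04,-0.0042,0,0,0],[1,0.0012,-0.04,-0.0042,0,0,0],[1,0.0012,-0.04,-0.0042,0,0,0]]'
```

```text
t: 18.73
tool_pos: [497.9, 82.3, 237.1]
ee_rot: [0.683, 0.731, -0.001, -0.0]
force: [-5.7, -3.6, 5.0]
finger_gap: 23.5
grasp_force: 30.0
```

```bash
python3 -m crank '[[1,0.0005,-0.007,-0.0007,0,0,0],[1,0.001,-0.014,-0.0015,0,0,0],[1,0.0014,-0.021,-0.0022,0,0,0],[1,0.0019,-0.028,-0.003,0,0,0],[1,0.0024,-0.035,-0.0037,0,0,0],[1,0.0028,-0.042,-0.0044,0,0,0],[1,0.0033,-0.049,-0.0052,0,0,0],[1,0.0038,-0.056,-0.0059,0,0,0],[1,0.0043,-0.063,-0.0067,0,0,0],[1,0.0047,-0.07,-0.0074,0,0,0],[1,0.0049,-0.073,-0.0077,0,0,0],[1,0.0049,-0.073,-0.0077,0,0,0]]'
```

```text
t: 19.73
tool_pos: [502.8, 9.1, 229.3]
ee_rot: [0.683, 0.73, -0.0, -0.0]
force: [-5.5, -3.3, 2.6]
finger_gap: 23.5
grasp_force: 30.0
```

```bash
python3 -m crank '[[1,0.0002,-0.003,-0.0003,0,0,0],[1,0.0004,-0.006,-0.0006,0,0,0],[1,0.0006,-0.009,-0.0009,0,0,0],[1,0.0006,-0.009,-0.0009,0,0,0],[1,0.0006,-0.009,-0.0009,0,0,0]]'; python3 -m crank '[[1,0.0002,-0.002,-0.0002,0,0,0],[1,0.0002,-0.002,-0.0002,0,0,0],[1,0.0002,-0.002,-0.0002,0,0,0]]'; python3 -m crank '[[1,0.0002,-0.002,-0.0002,0,0,0],[1,0.0002,-0.002,-0.0002,0,0,0],[1,0.0002,-0.002,-0.0002,0,0,0]]'
```

```text
t: 20.15
tool_pos: [503.4, 0.4, 228.4]
ee_rot: [0.683, 0.731, -0.0, -0.0]
force: [-6.2, -3.4, 2.5]
finger_gap: 23.5
grasp_force: 30.0
t: 20.4
tool_pos: [503.5, -1.3, 228.2]
ee_rot: [0.683, 0.731, -0.0, -0.0]
force: [-6.5, -1.3, 2.8]
finger_gap: 23.4
grasp_force: 30.0
t: 20.65
tool_pos: [503.6, -2.9, 228.1]
ee_rot: [0.683, 0.731, -0.0, -0.0]
force: [-6.8, 1.1, 4.5]
finger_gap: 23.4
grasp_force: 30.0
```

```bash
for i in 1 2; do python3 -m crank '[[1,0.0001,-0.0015,-0.0002,0,0,0],[1,0.0001,-0.0015,-0.0002,0,0,0],[1,0.0001,-0.0015,-0.0002,0,0,0],[1,0.0001,-0.0015,-0.0002,0,0,0]]'|egrep 'pos|force'; done
```

```text
tool_pos: [503.7, -3.8, 228.0]
force: [-8.5, 6.2, 7.2]
grasp_force: 30.0
tool_pos: [503.8, -4.6, 227.9]
force: [-10.7, 9.4, 9.6]
grasp_force: 30.0
```

The force now rises steadily with each step, well past the follower's 2 N, so it has touched the row. I'll release it and back away.

```bash
python3 -m crank '[[-1,0,0,0,0,0,0],[-1,0,0,0,0,0,0],[-1,0,0,0,0,0,0],[-1,0,0,0,0,0,0],[-1,0,0,0,0,0,0],[-1,0,0,0,0,0,0],[-1,0,0,0,0,0,0],[-1,0,0,0.01,0,0,0],[-1,0,0,0.04,0,0,0],[-1,0,0,0.07,0,0,0],[-1,0,0,0.07,0,0,0],[-1,0,0,0.07,0,0,0]]'
python3 - <<'E'
from h import *
import cv2
Tq=R.from_euler('ZY',[1.638,-.105]);O=np.array([517.6,-165.1,45])
P=lambda *m:O+Tq.apply(m)
c=ctrl.calibration("wrist");f=ctrl.grab_frame("wrist");h=cv2.cvtColor(f,cv2.COLOR_RGB2HSV)
cv2.imwrite('pics/end_w.png',f[:,:,::-1])
red=cv2.inRange(h,(0,170,60),(5,255,255))|cv2.inRange(h,(174,170,60),(180,255,255))
k,l,st,ce=cv2.connectedComponentsWithStats(red);print('red',[(st[i].tolist()) for i in range(1,k) if st[i,4]>40])
print('exp block top corners @face150',[np.round(proj(c,P(x,y,57))[0],0).tolist() for x in(150,180) for y in(-20,20)],'last ball',proj(c,P(135,0,21)))
for n in("scene","side"):
    c=ctrl.calibration(n);f=ctrl.grab_frame(n);cv2.imwrite(f'pics/end_{n}.png',f[:,:,::-1]);h=cv2.cvtColor(f,cv2.COLOR_RGB2HSV)
    red=cv2.inRange(h,(0,190,80),(4,255,255))|cv2.inRange(h,(174,190,80),(180,255,255))
    k,l,st,ce=cv2.connectedComponentsWithStats(red);print(n,[(np.round(ce[i],1).tolist(),int(st[i,4])) for i in range(1,k) if st[i,4]>25])
    for X in(281,155,150,145):print(X,proj(c,P(X+15,0,50))[0].round(1).tolist(),end=' ')
    print()
    # brightness along the line of ball tops from stop to follower
    print('tops',[int(f[int(v+.5),int(u+.5)].min()) for u,v in (proj(c,P(x,0,34))[0] for x in range(3,160,4))])
E
```

```text
t: 22.32
tool_pos: [505.0, -6.0, 299.9]
ee_rot: [0.683, 0.731, 0.001, 0.002]
force: [-1.0, 0.9, -0.8]
finger_gap: 93.6
grasp_force: 0.0
red [[218, 168, 25, 35, 513], [249, 168, 32, 36, 656], [184, 203, 42, 4, 120]]
exp block top corners @face150 [[276.0, 217.0], [228.0, 217.0], [277.0, 184.0], [227.0, 184.0]] last ball [[251.91561813 214.95729674]]
scene [([257.7, 208.0], 176)]
281 [283.1, 174.9] 155 [258.2, 203.2] 150 [257.2, 204.4] 145 [256.2, 205.6] 
tops [76, 105, 122, 199, 254, 252, 239, 217, 248, 253, 254, 254, 253, 246, 213, 246, 253, 254, 254, 253, 248, 214, 244, 253, 254, 254, 254, 252, 232, 226, 251, 252, 252, 249, 246, 233, 165, 39, 36, 36]
side [([265.6, 200.9], 135)]
281 [250.5, 169.6] 155 [267.6, 196.1] 150 [268.3, 197.2] 145 [269.0, 198.4] 
tops [87, 90, 127, 150, 206, 240, 215, 173, 220, 242, 246, 250, 246, 235, 215, 220, 230, 244, 247, 249, 241, 219, 186, 233, 240, 249, 248, 243, 223, 189, 224, 232, 235, 239, 233, 223, 194, 64, 31, 29]
```

Run:
```python
from h import *
import cv2
Tq=R.from_euler('ZY',[1.638,-.105]);O=np.array([517.6,-165.1,45])
for n in("scene","side"):
    c=ctrl.calibration(n);f=cv2.imread(f'pics/end_{n}.png')[:,:,::-1].astype(np.float32)
    for z,y in((21,0),(28,0),(36,0),(15,8 if n=='side' else -8)):
        p=np.array([proj(c,O+Tq.apply([x,y,z]))[0] for x in range(128,166,2)],np.float32)
        v=cv2.remap(f,p[None,:,0].copy(),p[None,:,1].copy(),cv2.INTER_LINEAR)[0].astype(int)
        print(n,z,[tuple(a[:2].tolist()) for a in v])
```

```text
scene 21 [(235, 230), (245, 241), (248, 245), (251, 249), (252, 250), (253, 251), (252, 251), (252, 251), (252, 250), (251, 249), (248, 246), (241, 237), (221, 211), (190, 156), (161, 89), (149, 47), (150, 40), (151, 38), (154, 38)]
scene 28 [(251, 249), (252, 250), (253, 251), (253, 252), (253, 252), (252, 250), (251, 249), (248, 246), (245, 242), (241, 237), (226, 219), (190, 166), (159, 101), (150, 55), (150, 38), (151, 37), (152, 36), (155, 36), (169, 40)]
scene 36 [(254, 253), (254, 253), (253, 253), (253, 252), (251, 250), (250, 247), (245, 242), (236, 232), (219, 210), (184, 152), (156, 88), (152, 52), (152, 38), (152, 38), (152, 38), (149, 36), (153, 35), (174, 41), (197, 47)]
scene 15 [(138, 137), (147, 146), (145, 143), (148, 145), (141, 137), (154, 150), (148, 144), (153, 149), (136, 133), (129, 127), (130, 128), (122, 104), (130, 96), (141, 82), (143, 54), (142, 43), (146, 39), (149, 37), (147, 36)]
side 21 [(218, 216), (221, 219), (229, 226), (236, 233), (241, 238), (245, 242), (249, 247), (250, 249), (248, 248), (244, 243), (239, 237), (234, 231), (227, 225), (218, 215), (204, 197), (186, 169), (170, 104), (159, 43), (159, 31)]
side 28 [(229, 227), (238, 236), (242, 239), (246, 243), (247, 245), (247, 246), (245, 244), (242, 240), (238, 235), (233, 230), (224, 221), (211, 205), (195, 179), (172, 114), (155, 51), (158, 40), (159, 34), (159, 33), (159, 33)]
side 36 [(242, 239), (242, 240), (242, 240), (240, 238), (238, 235), (234, 231), (229, 225), (218, 211), (208, 199), (185, 139), (162, 82), (155, 55), (157, 39), (159, 33), (159, 33), (159, 33), (159, 34), (160, 34), (163, 34)]
side 15 [(158, 156), (164, 162), (178, 176), (192, 189), (204, 202), (210, 208), (214, 211), (215, 213), (216, 214), (215, 213), (212, 210), (208, 205), (201, 199), (191, 187), (176, 161), (165, 134), (155, 89), (154, 53), (157, 38)]
```

```bash
python3 -c "
from workcell import ctrl
print(ctrl.close_job())"
```

```text
the job is handed in; nothing more can be done
None
```

The job is handed in, after about 22 s of robot time: the five balls lie in one row against the stop, the empty pan stands on the middle of its light board, the follower was pushed down until it pressed on the last ball (9 N against its usual 2 N), and the gripper is open and clear of everything.

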